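# Fill the spice caddy by colour

### The arm

A 6-joint arm with a two-finger parallel gripper is mounted at the origin on a cart in front of the work surface, level with it; the furniture and walls round the work are solid. World frame = base frame: x ahead of the robot, y to its left, z up, the work surface at z = 0. Lengths are in m, angles in rad, forces in N, time in s.
With the tool pointing down it reaches from about 0.375 to 0.9 m from the base axis. Payload 3.1 kg.
Tool frame: the origin (TCP) lies between the finger pads; the fingertips stand manip.finger_overhang ahead of it and the grasp point (between the pads) lies 5 mm behind it (manip.finger_overhang is the distance from the TCP to the fingertips, in m); z points along the fingers, y is the line along which they close (so a half turn about z gives the same grasp; the last joint's range is limited). The gripper opens to 85 mm and grips with 20 to 120 N. Pads are 22 mm wide; open, the fingers measure 114 mm over their backs; the gripper's body (76 mm by 85 mm) begins 54 mm behind the grasp point. The pads swing forward as they close: fully open they stand 13 mm farther back than shut.
Start: joints at [1.054, 0.527, 1.433, -0, 1.181, -0.178], TCP at [0.207, 0.59, 0.245] pointing down, gripper open.
Joint ranges: [-3.08, 3.08], [-0.75, 2.2], [0.22, 2.44], [-1.43, 4.57], [0, 2.65], [-2.85, 2.85]. Speed limits (rad/s): [2.79, 2.79, 3.14, 3.14, 3.14, 3.14].

### API

Orientations are given as a unit quaternion [x, y, z, w].
In Python, from station import manip gives the robot as it stands.
- The arm moves only by the tool drive_tool, never from a script. Its argument "plan" is a list of rows, each a list of 7 numbers: the shift along the tool's x, y, z in m, then the turn, a rotation vector about the tool's x, y, z in degrees, then the opening, from -1 (shut) to 1 (fully open). In form: [[x, y, z, wx, wy, wz, gripper], ...]. A call has 1 to 10 rows; each row shifts and turns the commanded pose from where the row before left it, along the tool's axes as they then stand; what a row does not reach is not made up. A row lasts 1/10 s, in which the tool goes at most 50 mm and 8.59 degrees, less where a joint would pass 70% of its speed; a pose out of reach is approached as far as the arm can. A call is refused whole if a number of a shift passes 0.05 or a number of a turn 8.59, either way. A call with a gripper value outside its range is refused whole. The fingers move at their own pace and stop on an object; "newtons" is the grip in N (left out, the last holds). Time passes only in rows, so rows that do not move let the fingers close. It gives the time, the measured TCP pose, the force, the opening and the grip force at its end, in the units of the state.
- manip.sense(): the state, without advancing time (a new reading comes with each control period).
- manip.snapshot(name): name is "scene" or "top"; returns a dict with "image" (420x560x3 uint8, red, green, blue), "z_map" (420x560 float32, m along the optical axis (not along the pixel's ray), 0 where there is no reading), "fov_y" (degrees; the focal length in pixels is half the picture's height over the tangent of half this angle, whatever the lens; pixels are square), "cx", "cy" (the principal point, pixels), "k1" (the pictures are not rectified: a ray, as slopes to the right and down, at radius r is drawn at 1 + k1 r^2 times it, then the intrinsics apply), "extrinsics" (4x4, takes a point from camera to world coordinates). Camera axes: x right, y up, looking along -z (the intrinsics and any distortion apply to the point x, -y, -z); pixel columns grow to the right and rows downward; lengths in m; the calibration is good to about 2 mm. A picture is of the moment at which its call begins.
- manip.sign_off(): hands the job in; it is judged then, once.
The state is a dict: "t": time; "q": joint angles; "qd": joint speeds; "tau": joint torques, N m; "tcp_pos": TCP position; "tool_rot": TCP orientation; "force": force on the tool from outside, world axes, zero at the start; "ft_torque": the same for the moment, N m; "finger_gap": opening from 0.0 (shut) to 1.0 (fully open); "gripper_force": force on a finger pad.
Only numpy, scipy, OpenCV 4.12 (cv2) and the standard library are available. Lean on these libraries where they do the work, as an engineer would, in place of code of your own. Each camera call takes 0.05 s, during which the arm holds its last target. There are 200 camera calls.

### The job

Gather the red-capped spice jar, the yellow-capped spice jar and the grey-topped salt shaker from the front of the worktop into the wooden spice caddy, each standing upright on the floor of the compartment whose pad has the colour of its cap: red, yellow or grey. None of the three may be knocked over on the way. Leave the two big storage jars (red lid, grey lid) and the lemon where they are, and ignore everything further back.

Things in the scene. Friction and masses are not known exactly. Their poses are not given: they have to be found in the camera images.
- red_spice: Small closed spice jar to be moved: clear glass with a cream label and a red cap. Round, 46 mm across, 96 mm tall (cap from 76 mm up, as wide as the jar), straight sides, about 0.08 to 0.15 kg. Origin: centre of its underside; z up along its axis.
- yellow_spice: Small closed spice jar to be moved: pale green contents, blue label, dark yellow cap with a dark blue emblem on top. About 42 mm across, 96 mm tall (cap from 76 mm up), upright sides, about 0.08 to 0.15 kg. Origin: centre of its underside; z up along its axis.
- salt_shaker: Small salt shaker to be moved: clear glass with white salt, light grey perforated domed top. Round, 44 mm across at the body up to 66 mm height, narrowing to 34 mm at the top, 90 mm tall, about 0.08 to 0.15 kg. Origin: centre of its underside; z up along its axis.
- caddy: Light wood spice caddy, fixed, 206 mm long (its y), 72 mm wide (its x), walls 36 mm high, 5 mm thick. Three open compartments in a row along its y, each 62 x 62 mm inside, centres 67 mm apart, floor 6 mm above the worktop. At each end a brass wire handle, 14 mm out, up to 29 mm high. Yaw varies by 0.3 rad either way (at 0 the row runs left to right). Origin: centre of its underside; z up.
- red_pad: Red square pad, 58 x 58 x 2 mm, fixed on the floor of one of the caddy's compartments (which one varies). Origin: centre of its underside, which lies 6 mm above the worktop; its top is 8 mm above the worktop; axes as the caddy's.
- yellow_pad: Yellow square pad, same size and fixing as the red pad, in another compartment. Origin: centre of its underside, 6 mm above the worktop.
- grey_pad: Grey square pad, same size and fixing as the red pad, in the remaining compartment. Origin: centre of its underside, 6 mm above the worktop.
- sugar_jar: Big storage jar, not to be moved: clear waisted glass with white contents and a red lid, 72 mm across, 110 mm tall, taller than all round it: take the small jars high (70 to 75 mm up) so that the hand passes above its lid, or turn the hand away from it. Loose. Origin: centre of its underside; z up.
- preserve_jar: Big storage jar, not to be moved: reddish contents, dark label, grey lid, 66 mm across, 90 mm tall. Loose. Origin: centre of its underside; z up.
- lemon: Lemon, not to be moved: 71 mm long (its x), 53 mm wide, 51 mm high, loose. Origin: centre of its underside. The six loose things stand 0.09 m or more apart (centres) in two staggered rows along world y, at x about 0.475 and 0.585: fingers closing along world x pass between the neighbours.
Not all that is in view belongs to the job. What is shaped like the salt_shaker but turquoise is not meant.

How it is judged:
By the outcome, as a careful person would: the job done as asked, in the order asked, and still so for the second after the job is handed in, with the robot touching nothing.
It also fails if it takes over 90 s, if anything falls off the work surface, if the arm or the gripper's body presses on something with over 40 N, if the wrist force passes 120 N, or if a joint passes its speed limit or range.

## Working session

There is one attempt and no reset: what is moved stays moved. The work goes in short steps, Python scripts to look and compute and a tool call to move; the robot and the scene stay as the last step left them, time stands still between calls to the robot, and variables do not carry over. Pictures are saved under pics/ and viewed, at most 14 in all, crops included, and the job is handed in when it is done.

Besides the shell and the picture viewer there is one more tool, called by a JSON object that holds its "method" and its "body", one argument or row to a line. drive_tool: Moves the arm, as the interface text tells. Its arguments: {"type":"object","properties":{"plan":{"type":"array"},"newtons":{"type":"number"}},"required":["plan"]}

```bash
mkdir -p pics
cat > h.py <<'E'
import numpy as np, cv2, pickle
from station import manip
def snap(name):
    return manip.snapshot(name)
def save(im,fn,s=1.4):
    cv2.imwrite('pics/'+fn,cv2.resize(im[:,:,::-1],None,fx=s,fy=s,interpolation=cv2.INTER_CUBIC))
def intr(d):
    h=d['image'].shape[0]; f=h/2/np.tan(np.radians(d['fov_y'])/2)
    return f
def rays(d,uv):
    uv=np.atleast_2d(np.float64(uv)); f=intr(d)
    K=np.array([[f,0,d['cx']],[0,f,d['cy']],[0,0,1]])
    n=cv2.undistortPoints(uv[:,None],K,np.array([d['k1'],0,0,0.]))[:,0]
    c=np.c_[n[:,0],-n[:,1],-np.ones(len(n))]
    E=np.array(d['extrinsics']); return c@E[:3,:3].T,E[:3,3]
def onplane(d,uv,z):
    r,o=rays(d,uv); return o+r*((z-o[2])/r[:,2])[:,None]
def depthpts(d,uv):
    uv=np.atleast_2d(uv); r,o=rays(d,uv); i=np.int32(np.round(uv)); return o+r*d['z_map'][i[:,1],i[:,0]][:,None]
E
python3 - <<'E'
from h import *
for n in('top','scene'):
    d=snap(n); save(d['image'],n+'0.png'); pickle.dump(d,open(n+'0.pkl','wb'))
    print(n,d['fov_y'],d['cx'],d['cy'],d['k1'],np.round(d['extrinsics'],3))
s=manip.sense();print(manip.finger_overhang,s['t'],s['tcp_pos'],s['tool_rot'],s['force'],s['finger_gap'])
E
```

```text
top 56.87414495191402 277.81783584217106 213.62429129766184 0.01003737054524541 [[-0.078  0.973 -0.215  0.318]
 [-0.997 -0.077  0.014  0.106]
 [-0.003  0.216  0.976  0.962]
 [ 0.     0.     0.     1.   ]]
scene 47.10656958488646 281.38211104196074 205.0023318212783 -0.13965923382755296 [[-0.998  0.047 -0.05   0.447]
 [-0.068 -0.757  0.65   0.906]
 [-0.007  0.652  0.758  1.017]
 [ 0.     0.     0.     1.   ]]
0.014 0.1 [0.20679487 0.58915286 0.24445622] [ 1.68096950e-01  9.85770010e-01 -8.91180848e-04 -3.30803632e-04] [ 0.67677275 -0.30613283  0.50656261] 0.9982015881923415
```

View pics/top0.png

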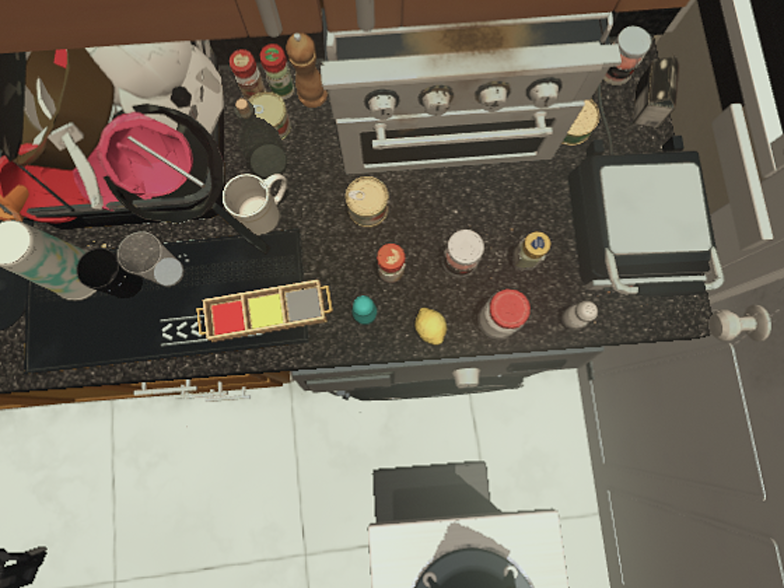

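View pics/scene0.png

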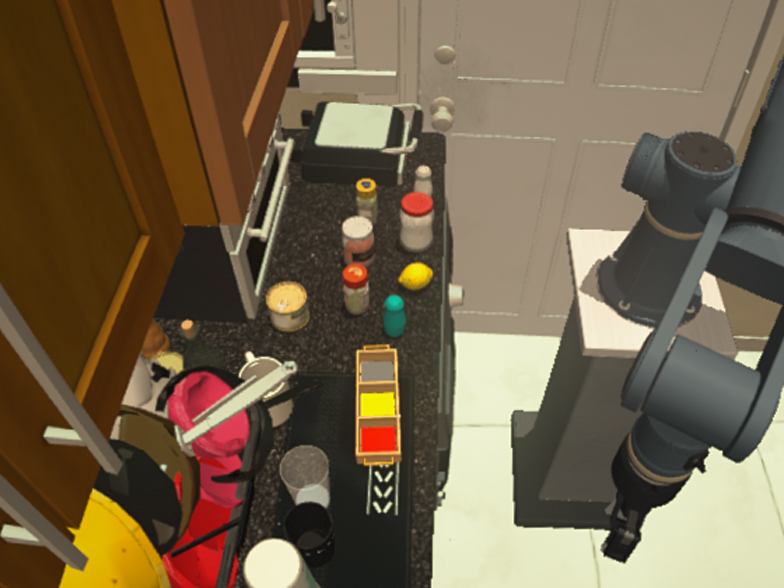

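Top view (enlarged pixels ×1.4): red-capped jar (391,255), preserve jar (465,247), yellow-capped jar (537,243), turquoise shaker (363,308), lemon (431,325), sugar jar (509,310), grey-topped shaker (585,313). The caddy pads run red (228,318), yellow (265,312), grey (304,303).

- **Shaker candidates:** grey (585,313) and turquoise (363,308). The grey one fits.
- **Red cap candidates:** front (391,255) and back shelf (243,60). The front one fits, because things further back are to be ignored.

Next I measure these and confirm in a crop.

Run:
```python
from h import *
d=pickle.load(open('top0.pkl','rb')); e=pickle.load(open('scene0.pkl','rb'))
a=d['image'][150:250,245:445]; save(a,'crop.png',3.8)
print('pads')
hsv=cv2.cvtColor(d['image'],cv2.COLOR_RGB2HSV)
def comp(D,m,seed):
    n,l,s,c=cv2.connectedComponentsWithStats(m.astype(np.uint8)*1)
    ys,xs=np.nonzero(l); i=np.argmin((xs-seed[0])**2+(ys-seed[1])**2); k=l[ys[i],xs[i]]
    return np.c_[np.nonzero(l==k)][:,::-1]
# points by depth: height map in world for top & scene
for nm,D in(('top',d),('scene',e)):
    H,W=D['z_map'].shape; uu,vv=np.meshgrid(np.arange(W),np.arange(H))
    P=depthpts(D,np.c_[uu.ravel(),vv.ravel()]).reshape(H,W,3); D['P']=P
P=d['P']
print('table z',np.median(P[170:180,300:320,2]))
for n,u,v in[('red',391,258),('pres',465,247),('yel',537,245),('turq',363,308),('lemon',431,325),('sugar',509,310),('salt',585,313)]:
    for nm,D in(('top',d),('scene',e)):
        c=depthpts(d,[u/1.4,v/1.4])[0]
        Q=D['P']; near=(np.hypot(Q[...,0]-c[0],Q[...,1]-c[1])<.05)&(Q[...,2]>.015)
        zt=np.percentile(Q[near][:,2],98); top=near&(Q[...,2]>zt-.012)
        q=Q[top]; print(n,nm,len(q),'zt %.3f'%zt,'mid',np.round((np.percentile(q,2,0)+np.percentile(q,98,0))[:2]/2,3),'ext',np.round(np.ptp(q,0)[:2],3))
for n,u,v in[('redpad',228,318),('yelpad',265,312),('greypad',304,303)]:
    h0=d['image'][round(v/1.4),round(u/1.4)].astype(int)
    m=np.abs(d['image'].astype(int)-h0).sum(2)<70
    p=comp(d,m,(u/1.4,v/1.4)); r=cv2.minAreaRect(p.astype(np.float32))
    w=onplane(d,[r[0]],.008)[0]; print(n,len(p),r,np.round(w,3),np.round(depthpts(d,[r[0]])[0],3))
# caddy rim
m=(P[...,2]>.028)&(P[...,2]<.044)&(np.abs(P[...,0]-.5)<.12)&(P[...,1]>.2)&(P[...,1]<.5)
q=P[m]; print(len(q)); r=cv2.minAreaRect((q[:,:2]*1000).astype(np.float32)); print('rim',r)
```

```text
pads
table z -0.0006049925776616671
red top 162 zt 0.659 mid [0.582 0.103] ext [0.006 0.012]
red scene 42 zt 0.621 mid [0.617 0.096] ext [0.002 0.047]
pres top 591 zt 0.610 mid [ 0.617 -0.039] ext [0.004 0.082]
pres scene 316 zt 0.092 mid [ 0.592 -0.037] ext [0.059 0.062]
yel top 130 zt 0.600 mid [ 0.617 -0.136] ext [0.003 0.028]
yel scene 141 zt 0.099 mid [ 0.586 -0.156] ext [0.042 0.045]
turq top 154 zt 0.090 mid [0.506 0.139] ext [0.031 0.031]
turq scene 112 zt 0.089 mid [0.508 0.142] ext [0.033 0.031]
lemon top 282 zt 0.052 mid [0.47  0.026] ext [0.049 0.045]
lemon scene 167 zt 0.052 mid [0.472 0.03 ] ext [0.049 0.047]
sugar top 647 zt 0.112 mid [ 0.476 -0.095] ext [0.064 0.063]
sugar scene 328 zt 0.112 mid [ 0.477 -0.093] ext [0.065 0.064]
salt top 170 zt 0.090 mid [ 0.468 -0.23 ] ext [0.032 0.034]
salt scene 72 zt 0.090 mid [ 0.468 -0.227] ext [0.03  0.032]
redpad 451 ((162.38211059570312, 226.61572265625), (21.410518646240234, 21.608766555786133), 82.40535736083984) [0.518 0.383 0.008] [0.519 0.384 0.006]
yelpad 821 ((184.47715759277344, 220.81982421875), (28.04535484313965, 89.26820373535156), 80.04937744140625) [0.529 0.328 0.008] [0.528 0.328 0.009]
greypad 517 ((215.75599670410156, 216.4080047607422), (22.718454360961914, 24.95452308654785), 79.69515228271484) [0.534 0.249 0.008] [0.535 0.25  0.003]
760
rim ((532.4166870117188, 354.2900390625), (305.5713195800781, 126.5523681640625), 78.07073211669922)
```

View pics/crop.png

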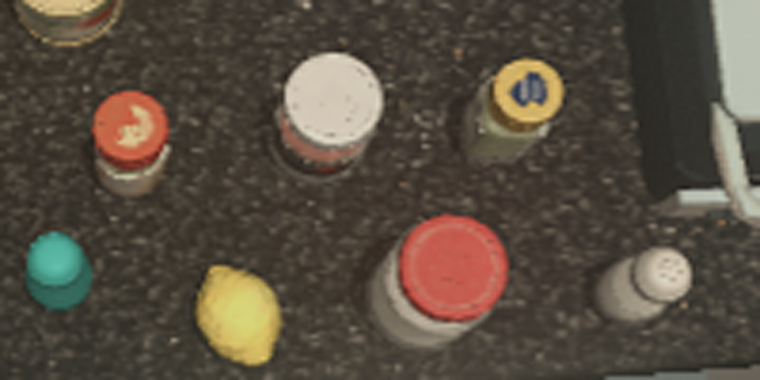

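The crop confirms the targets: red cap (131,130), yellow cap with blue emblem (528,95), and the grey perforated shaker (662,275). The turquoise shaker (58,265) is not meant. Now I refine the pads, the red and yellow jars, and the obstacles near the caddy.

Run:
```python
from h import *
for nm in('top','scene'):
    D=pickle.load(open(nm+'0.pkl','rb'))
    H,W=D['z_map'].shape; uu,vv=np.meshgrid(np.arange(W),np.arange(H))
    P=depthpts(D,np.c_[uu.ravel(),vv.ravel()]).reshape(H,W,3)
    hsv=cv2.cvtColor(D['image'],cv2.COLOR_RGB2HSV).astype(int)
    for n,c in[('red',(.585,.1)),('yel',(.587,-.157))]:
        near=(np.hypot(P[...,0]-c[0],P[...,1]-c[1])<.045)&(P[...,2]>.085)&(P[...,2]<.11)
        q=P[near]; print(nm,n,len(q),np.round(np.percentile(q,[2,50,98],0),3).tolist(),'mid',np.round((np.percentile(q,2,0)+np.percentile(q,98,0))/2,3))
    box=(P[...,0]>.44)&(P[...,0]<.6)&(P[...,1]>.2)&(P[...,1]<.44)&(P[...,2]<.03)
    hh,ss,vv_=hsv[...,0],hsv[...,1],hsv[...,2]
    C=[]
    for n,m in[('red',((hh<6)|(hh>174))&(ss>170)),('yel',(hh>25)&(hh<34)&(ss>150)),('grey',(ss<30)&(vv_>90)&(vv_<190))]:
        mm=cv2.morphologyEx((m&box).astype(np.uint8),cv2.MORPH_OPEN,np.ones((3,3)))
        k,l,s,c=cv2.connectedComponentsWithStats(mm)
        i=1+np.argmax(s[1:,4]); pp=np.argwhere(l==i)[:,::-1].astype(np.float32)
        w=onplane(D,pp,.008)[:,:2]; r=cv2.minAreaRect((w*1000).astype(np.float32)); C.append(r[0]); print(nm,n,len(pp),r)
    C=np.array(C); v=C[2]-C[0]; print('centre',C.mean(0),'len',np.linalg.norm(v)/2,'yaw',np.arctan2(v[0],-v[1]))
    rim=(P[...,2]>.030)&(P[...,2]<.042)&(P[...,0]>.46)&(P[...,0]<.59)&(P[...,1]>.19)&(P[...,1]<.44)
    print('rim',cv2.minAreaRect((P[rim][:,:2]*1000).astype(np.float32)))
    # obstacles: max height on 4cm grid
    Q=P.reshape(-1,3); Q=Q[(Q[:,0]>.4)&(Q[:,0]<.72)&(Q[:,1]>-.36)&(Q[:,1]<.56)&(Q[:,2]<.9)]
    g=np.full((8,23),0.); np.maximum.at(g,(((Q[:,0]-.4)/.04).astype(int),((Q[:,1]+.36)/.04).astype(int)),Q[:,2]); print((g*100).astype(int))
```

```text
top red 298 [[0.561, 0.067, 0.088], [0.581, 0.087, 0.096], [0.602, 0.107, 0.099]] mid [0.582 0.087 0.094]
top yel 258 [[0.566, -0.177, 0.088], [0.585, -0.157, 0.096], [0.604, -0.139, 0.099]] mid [ 0.585 -0.158  0.093]
top red 403 ((518.0252075195312, 382.1080627441406), (52.36431121826172, 50.05942153930664), 5.125748634338379)Traceback (most recent call last):
  File "<stdin>", line 16, in <module>
    return _wrapfunc(a, 'argmax', axis=axis, out=out, **kwds)
    return bound(*args, **kwds)
ValueError: attempt to get argmax of an empty sequence
```

Run:
```python
from h import *
for nm,px in(('top',(189,222)),('scene',(270,289))):
    D=pickle.load(open(nm+'0.pkl','rb'))
    H,W=D['z_map'].shape; uu,vv=np.meshgrid(np.arange(W),np.arange(H))
    P=depthpts(D,np.c_[uu.ravel(),vv.ravel()]).reshape(H,W,3)
    hsv=cv2.cvtColor(D['image'],cv2.COLOR_RGB2HSV).astype(int)
    print(hsv[px[1],px[0]])
    box=(P[...,0]>.44)&(P[...,0]<.6)&(P[...,1]>.2)&(P[...,1]<.44)&(P[...,2]<.03)
    hh,ss,vv_=hsv[...,0],hsv[...,1],hsv[...,2]
    C=[]
    y0=hsv[px[1],px[0]]
    for n,m in[('red',((hh<6)|(hh>174))&(ss>170)),('yel',np.abs(hsv-y0).max(2)<np.inf),('grey',(ss<30)&(vv_>90)&(vv_<190))]:
        if n=='yel': m=(abs(hh-y0[0])<5)&(ss>y0[1]-40)
        mm=cv2.morphologyEx((m&box).astype(np.uint8),cv2.MORPH_OPEN,np.ones((3,3)))
        k,l,s,c=cv2.connectedComponentsWithStats(mm)
        if k<2: print(n,'none');continue
        i=1+np.argmax(s[1:,4]); pp=np.argwhere(l==i)[:,::-1].astype(np.float32)
        w=onplane(D,pp,.008)[:,:2]; r=cv2.minAreaRect((w*1000).astype(np.float32)); C.append(r[0]); print(nm,n,len(pp),np.round(r[0]),np.round(r[1]),r[2])
    C=np.array(C); v=C[2]-C[0]; print('centre',C.mean(0),'len',np.linalg.norm(v)/2,'yaw',np.arctan2(v[0],-v[1]))
    rim=(P[...,2]>.030)&(P[...,2]<.042)&(P[...,0]>.46)&(P[...,0]<.59)&(P[...,1]>.19)&(P[...,1]<.44)
    print('rim',cv2.minAreaRect((P[rim][:,:2]*1000).astype(np.float32)))
    if nm=='top':
      Q=P.reshape(-1,3); Q=Q[(Q[:,0]>.4)&(Q[:,0]<.72)&(Q[:,1]>-.36)&(Q[:,1]<.56)&(Q[:,2]<.9)]
      g=np.full((8,23),0.); np.maximum.at(g,(((Q[:,0]-.4)/.04).astype(int),((Q[:,1]+.36)/.04).astype(int)),Q[:,2]); print((g*100).astype(int))
```

```text
[ 31 124 225]
top red 403 [518. 382.] [52. 50.] 5.125748634338379
top yel 452 [525. 316.] [54. 54.] 5.887139797210693
top grey 15 [388. 273.] [8. 7.] 85.46219635009766
centre [477.10716756 323.72575887] len 84.77105199866068 yaw -0.8735103111577383
rim ((523.9501953125, 313.83984375), (73.56136322021484, 231.06117248535156), 5.93701696395874)
[[ 0  0  0  0  0  0  0  0  0  2  0  0  0  0  0  0  0  0  0  0  0  0  0]
 [11  0  8  9  0 11 11 11  3  5  4  0  0  0  0  1  1  1  3  3  1  0  1]
 [12 11 11  8  0 11 11 11  0  5  4  3  9  3  3  3  3  3  3  3  0  1  0]
 [10 10 10  0  0  0  0  0  2  0  0  8  8  3  3  3  3  3  3  3  0  1  0]
 [10 10 10  0  9 10  0  9  9  0 10 66  0 66  4  3  3  1  0  0 12 12 12]
 [10 10 10  0  9 60 60 60 61 61 62 62 62 62 63 63 64 64 62  1 33 12 12]
 [10 10 10  0  0  0  0  0  0  0  0  5 59  0  0  1 10 10  9 10 31 30  0]
 [10 10 10  0  0  0  0  0  0  0  0  5  6  0  0  0 10 12 18 18 29 29 27]]
[ 29 255 246]
scene red 417 [518. 375.] [56. 45.] 5.59058952331543
scene yel 373 [525. 307.] [56. 44.] 5.628325462341309
grey noneTraceback (most recent call last):
  File "<stdin>", line 19, in <module>
IndexError: index 2 is out of bounds for axis 0 with size 2
```

```bash
cat >> h.py <<'E'
from scipy.spatial.transform import Rotation as Rot
def st(target=None):
    s=manip.sense(); p=np.array(s['tcp_pos']); R=Rot.from_quat(s['tool_rot']).as_matrix()
    print('t',s['t'],'tcp',p.round(4),'yaw_y',np.degrees(np.arctan2(R[1,1],R[0,1])).round(2),'z',R[:,2].round(3),'gap',round(s['finger_gap'],3),'F',np.round(s['force'],1),'g',round(s['gripper_force'],1),'q',np.round(s['q'],2))
    if target is not None: print('need tool',(R.T@(np.array(target)-p)).round(4))
E
python3 - <<'E'
from h import *
for nm in('top','scene'):
    D=pickle.load(open(nm+'0.pkl','rb'))
    H,W=D['z_map'].shape; uu,vv=np.meshgrid(np.arange(W),np.arange(H))
    P=depthpts(D,np.c_[uu.ravel(),vv.ravel()]).reshape(-1,3)
    for b in np.arange(-.24,-.34,-.02):
        q=P[(abs(P[:,1]-b+.01)<.01)&(P[:,0]>.4)&(P[:,0]<.62)&(P[:,2]>.015)&(P[:,2]<.3)]
        if len(q): print(nm,'y',b.round(2),len(q),'x',q[:,0].min().round(3),q[:,0].max().round(3),'zmax',q[:,2].max().round(3),'xmin of z>.09',q[q[:,2]>.09][:,0].min().round(3) if (q[:,2]>.09).any() else None)
E
```

```text
top y -0.24 380 x 0.451 0.619 zmax 0.089 xmin of z>.09 None
top y -0.26 781 x 0.49 0.62 zmax 0.113 xmin of z>.09 0.49
top y -0.28 457 x 0.485 0.62 zmax 0.114 xmin of z>.09 0.485
top y -0.3 496 x 0.481 0.62 zmax 0.119 xmin of z>.09 0.481
top y -0.32 529 x 0.478 0.62 zmax 0.119 xmin of z>.09 0.478
top y -0.34 513 x 0.476 0.62 zmax 0.122 xmin of z>.09 0.476
scene y -0.24 378 x 0.464 0.62 zmax 0.1 xmin of z>.09 0.544
scene y -0.26 469 x 0.494 0.62 zmax 0.115 xmin of z>.09 0.494
scene y -0.28 185 x 0.485 0.618 zmax 0.115 xmin of z>.09 0.485
scene y -0.3 165 x 0.483 0.62 zmax 0.118 xmin of z>.09 0.483
scene y -0.32 166 x 0.48 0.62 zmax 0.121 xmin of z>.09 0.48
scene y -0.34 152 x 0.478 0.619 zmax 0.119 xmin of z>.09 0.478
```

{"method": "drive_tool", "body": {
  "plan": [
    [0,0,0,0,0,8.5,1],
    [0,0,0,0,0,8.5,1],
    [0,0,0,0,0,8.5,1],
    [0,0,0,0,0,8.5,1],
    [0,0,0,0,0,8.5,1],
    [0,0,0,0,0,8.5,1],
    [0,0,0,0,0,8.5,1],
    [0,0,0,0,0,8.5,1],
    [0,0,0,0,0,2.65,1],
    [0,0,0,0,0,0,1]
  ]
}}

```text
t: 1.1
tcp_pos: [0.2069, 0.5893, 0.2448]
tool_rot: [0.707, 0.707, -0.001, 0.0]
force: [-0.2, -0.2, -0.1]
finger_gap: 1.002
gripper_force: 0.0
```

{"method": "drive_tool", "body": {
  "plan": [
    [-0.036,0.027,0,0,0,0,1],
    [-0.036,0.027,0,0,0,0,1],
    [-0.036,0.027,0,0,0,0,1],
    [-0.036,0.027,0,0,0,0,1],
    [-0.036,0.027,0,0,0,0,1],
    [-0.036,0.027,0,0,0,0,1],
    [-0.036,0.027,0,0,0,0,1],
    [-0.036,0.027,0,0,0,0,1],
    [-0.036,0.027,0,0,0,0,1],
    [-0.036,0.027,0,0,0,0,1]
  ]
}}

```text
t: 2.1
tcp_pos: [0.4778, 0.228, 0.2453]
tool_rot: [0.707, 0.708, -0.0, -0.0]
force: [1.0, 0.4, -0.3]
finger_gap: 0.997
gripper_force: 0.0
```

{"method": "drive_tool", "body": {
  "plan": [
    [-0.036,0.027,0,0,0,0,1],
    [-0.036,0.027,0,0,0,0,1],
    [-0.036,0.026,0,0,0,0,1],
    [-0.034,0.026,0,0,0,0,1],
    [0,0,0,0,0,0,1],
    [0,0,0,0,0,0,1]
  ]
}}

```text
t: 2.7
tcp_pos: [0.583, 0.0868, 0.2448]
tool_rot: [0.708, 0.707, -0.0, -0.001]
force: [-0.8, -0.2, 1.3]
finger_gap: 0.999
gripper_force: 0.0
```

Run:
```python
from h import *
st([.583,.087,.065]); d=snap('scene'); save(d['image'],'s1.png')
```

```text
t 2.7 tcp [0.583  0.0868 0.2448] yaw_y -0.09 z [-0.001  0.    -1.   ] gap 0.999 F [-0.8 -0.2  1.3] g 0.0 q [-0.04  0.48  1.52  0.    1.14 -0.04]
need tool [1.000e-04 2.000e-04 1.798e-01]
```

View pics/s1.png

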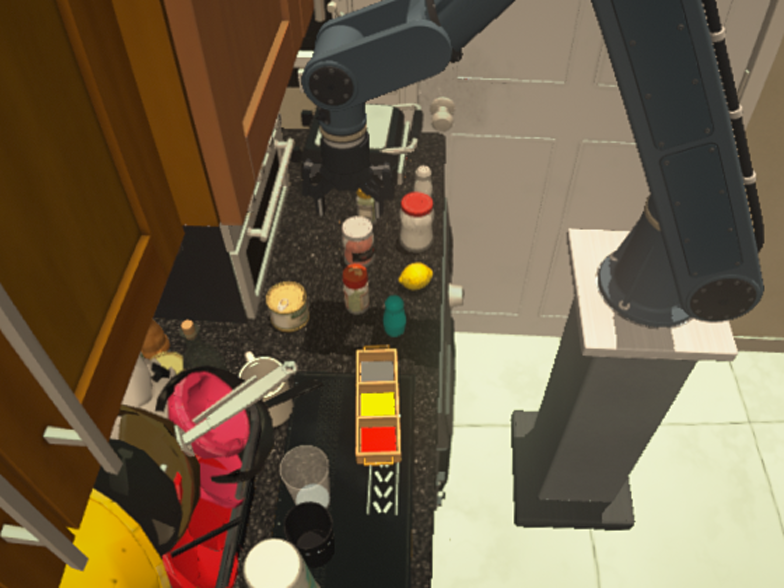

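The gripper at (350,175) is open with its fingers along x, clear of the cabinet and in line above the red jar (356,285), allowing for parallax. Descend and grip.

{"method": "drive_tool", "body": {
  "plan": [
    [0,0,0.03,0,0,0,1],
    [0,0,0.03,0,0,0,1],
    [0,0,0.03,0,0,0,1],
    [0,0,0.03,0,0,0,1],
    [0,0,0.02,0,0,0,1],
    [0,0,0.02,0,0,0,1],
    [0,0,0.02,0,0,0,1],
    [0,0,0.01,0,0,0,1],
    [0,0,0,0,0,0,1]
  ]
}}

```text
t: 3.65
tcp_pos: [0.5813, 0.0889, 0.0542]
tool_rot: [0.706, 0.708, -0.001, -0.001]
force: [0.3, 0.9, 0.3]
finger_gap: 1.002
gripper_force: 0.0
```

{"method": "drive_tool", "body": {
  "plan": [
    [0,0,0,0,0,0,0.4],
    [0,0,0,0,0,0,0.2],
    [0,0,0,0,0,0,0.1],
    [0,0,0,0,0,0,-1],
    [0,0,0,0,0,0,-1],
    [0,0,0,0,0,0,-1],
    [0,0,0,0,0,0,-1],
    [0,0,0,0,0,0,-1]
  ],
  "newtons": 30
}}

```text
t: 4.45
tcp_pos: [0.5835, 0.0876, 0.0565]
tool_rot: [0.707, 0.707, 0.001, 0.0]
force: [-2.2, 0.3, 6.3]
finger_gap: 0.521
gripper_force: 30.0
```

{"method": "drive_tool", "body": {
  "plan": [
    [0,0,-0.01,0,0,0,-1],
    [0,0,-0.02,0,0,0,-1],
    [0,0,-0.03,0,0,0,-1],
    [0,0,-0.03,0,0,0,-1],
    [0,0,-0.03,0,0,0,-1],
    [0,0,0,0,0,0,-1]
  ]
}}

```text
t: 5.05
tcp_pos: [0.586, 0.0875, 0.1801]
tool_rot: [0.707, 0.707, 0.003, 0.004]
force: [0.9, -0.6, -1.1]
finger_gap: 0.525
gripper_force: 30.7
```

{"method": "drive_tool", "body": {
  "plan": [
    [0.02,-0.005,0,0,0,0,-1],
    [0.035,-0.008,0,0,0,0,-1],
    [0.035,-0.008,0,0,0,0,-1],
    [0.035,-0.008,0,0,0,0,-1],
    [0.035,-0.008,0,0,0,0,-1],
    [0.035,-0.008,0,0,0,0,-1],
    [0.035,-0.008,0,0,0,0,-1],
    [0.035,-0.008,0,0,0,0,-1],
    [0.028,-0.006,0,0,0,0,-1],
    [0,0,0,0,0,0,-1]
  ]
}}

```text
t: 6.05
tcp_pos: [0.5142, 0.3839, 0.1742]
tool_rot: [0.706, 0.709, -0.0, -0.001]
force: [0.4, -1.1, -0.8]
finger_gap: 0.519
gripper_force: 30.7
```

Run:
```python
from h import *
st([.517,.381,.0665]); d=snap('top'); save(d['image'][150:300,80:340],'t2.png',3)
```

```text
t 6.05 tcp [0.5142 0.3839 0.1742] yaw_y 0.24 z [-0.001  0.001 -1.   ] gap 0.519 F [ 0.4 -1.1 -0.8] g 30.7 q [0.47 0.63 1.45 0.   1.06 0.46]
need tool [-0.003   0.0029  0.1077]
```

View pics/t2.png

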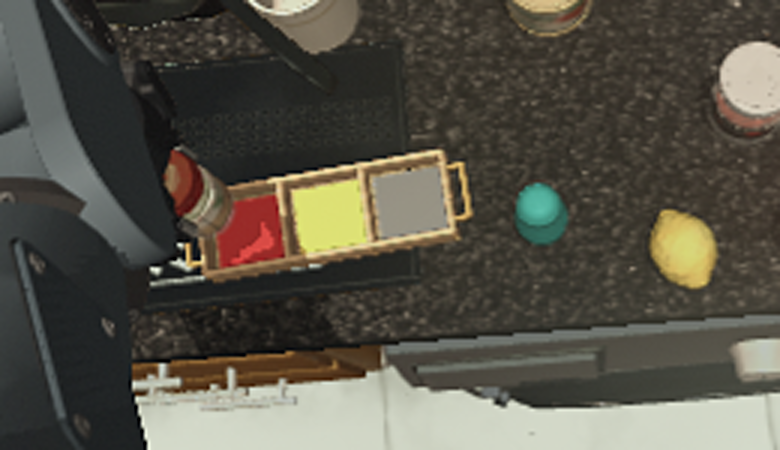

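The held jar's base at (215,215) hangs above the red compartment (250,230), shifted outward by parallax as expected. Correct by 3 mm and lower.

{"method": "drive_tool", "body": {
  "plan": [
    [-0.003,0.003,0.02,0,0,0,-1],
    [0,0,0.02,0,0,0,-1],
    [0,0,0.02,0,0,0,-1],
    [0,0,0.02,0,0,0,-1],
    [0,0,0.01,0,0,0,-1],
    [0,0,0,0,0,0,-1]
  ]
}}

```text
t: 6.7
tcp_pos: [0.5181, 0.3759, 0.0833]
tool_rot: [0.708, 0.707, -0.002, -0.001]
force: [-0.3, 0.3, 0.0]
finger_gap: 0.517
gripper_force: 30.7
```

Run:
```python
from h import *
st([.517,.381,.0665])
```

```text
t 6.7 tcp [0.5181 0.3759 0.0833] yaw_y -0.07 z [-0.004 -0.002 -1.   ] gap 0.517 F [-0.3  0.3  0. ] g 30.7 q [ 0.45  0.75  1.51 -0.    0.89  0.45]
need tool [ 0.0051 -0.001   0.0168]
```

{"method": "drive_tool", "body": {
  "plan": [
    [0,0,0,0,0,0,-1],
    [0,0,0,0,0,0,-1],
    [0,0,0,0,0,0,-1]
  ]
}}

```text
t: 7.0
tcp_pos: [0.5198, 0.3779, 0.0865]
tool_rot: [0.707, 0.707, 0.001, 0.0]
force: [-0.1, 0.3, -0.4]
finger_gap: 0.515
gripper_force: 30.7
```

Run:
```python
from h import *
st([.517,.381,.0665])
```

```text
t 7.0 tcp [0.5198 0.3779 0.0865] yaw_y -0.01 z [ 0.002  0.001 -1.   ] gap 0.515 F [-0.1  0.3 -0.4] g 30.7 q [ 0.46  0.75  1.5  -0.    0.89  0.46]
need tool [ 0.0031 -0.0028  0.02  ]
```

{"method": "drive_tool", "body": {
  "plan": [
    [0.003,-0.002,0.005,0,0,0,-1],
    [0,0,0.005,0,0,0,-1],
    [0,0,0.005,0,0,0,-1],
    [0,0,0.003,0,0,0,-1],
    [0,0,0,0,0,0,-1],
    [0,0,0,0,0,0,-1]
  ]
}}

```text
t: 7.6
tcp_pos: [0.5171, 0.3806, 0.0671]
tool_rot: [0.707, 0.707, -0.0, -0.0]
force: [0.4, -0.4, -0.2]
finger_gap: 0.517
gripper_force: 30.7
```

{"method": "drive_tool", "body": {
  "plan": [
    [0,0,0.002,0,0,0,-1],
    [0,0,0,0,0,0,-1],
    [0,0,0,0,0,0,-1]
  ]
}}

```text
t: 7.9
tcp_pos: [0.5171, 0.3806, 0.0654]
tool_rot: [0.707, 0.707, 0.0, 0.0]
force: [-0.1, -0.5, -0.6]
finger_gap: 0.52
gripper_force: 30.7
```

{"method": "drive_tool", "body": {
  "plan": [
    [0,0,0.002,0,0,0,-1],
    [0,0,0,0,0,0,-1],
    [0,0,0,0,0,0,-1]
  ]
}}

```text
t: 8.2
tcp_pos: [0.5174, 0.3809, 0.0645]
tool_rot: [0.707, 0.707, 0.0, 0.0]
force: [-1.6, -1.3, 5.2]
finger_gap: 0.517
gripper_force: 31.0
```

{"method": "drive_tool", "body": {
  "plan": [
    [0,0,0,0,0,0,0.3],
    [0,0,0,0,0,0,0.6],
    [0,0,0,0,0,0,1],
    [0,0,0,0,0,0,1],
    [0,0,-0.02,0,0,0,1],
    [0,0,-0.03,0,0,0,1],
    [0,0,-0.03,0,0,0,1],
    [0,0,-0.03,0,0,0,1],
    [0,0,-0.03,0,0,0,1],
    [0,0,0,0,0,0,1]
  ]
}}

```text
t: 9.2
tcp_pos: [0.5197, 0.3821, 0.2082]
tool_rot: [0.707, 0.707, 0.005, 0.002]
force: [0.9, -0.1, 0.5]
finger_gap: 0.997
gripper_force: 0.0
```

{"method": "drive_tool", "body": {
  "plan": [
    [-0.03,0.005,0,0,0,0,1],
    [-0.043,0.005,0,0,0,0,1],
    [-0.043,0.005,0,0,0,0,1],
    [-0.043,0.005,0,0,0,0,1],
    [-0.043,0.005,0,0,0,0,1],
    [-0.043,0.005,0,0,0,0,1],
    [-0.043,0.005,0,0,0,0,1],
    [-0.043,0.005,0,0,0,0,1],
    [-0.043,0.005,0,0,0,0,1],
    [-0.043,0.005,0,0,0,0,1]
  ]
}}

```text
t: 10.2
tcp_pos: [0.5664, -0.038, 0.2023]
tool_rot: [0.707, 0.707, -0.0, -0.001]
force: [0.5, -0.1, 0.7]
finger_gap: 1.004
gripper_force: 0.0
```

{"method": "drive_tool", "body": {
  "plan": [
    [-0.043,0.006,0,0,0,0,1],
    [-0.043,0.006,0,0,0,0,1],
    [-0.035,0.006,0,0,0,0,1],
    [0,0,0,0,0,0,1],
    [0,0,0,0,0,0,1],
    [0,0,0,0,0,0,1],
    [0,0,0,0,0,0,1]
  ]
}}

```text
t: 10.9
tcp_pos: [0.5845, -0.1557, 0.2029]
tool_rot: [0.707, 0.708, -0.0, -0.001]
force: [0.2, 0.7, 1.2]
finger_gap: 1.0
gripper_force: 0.0
```

Run:
```python
from h import *
st([.5855,-.157,.0665])
d=snap('scene'); save(d['image'][60:360,200:360],'s3.png',2)
```

```text
t 10.9 tcp [ 0.5845 -0.1557  0.2029] yaw_y 0.09 z [-0.001  0.001 -1.   ] gap 1.0 F [0.2 0.7 1.2] g 0.0 q [-0.44  0.55  1.53  0.    1.07 -0.45]
need tool [-0.0014  0.0012  0.1364]
```

View pics/s3.png

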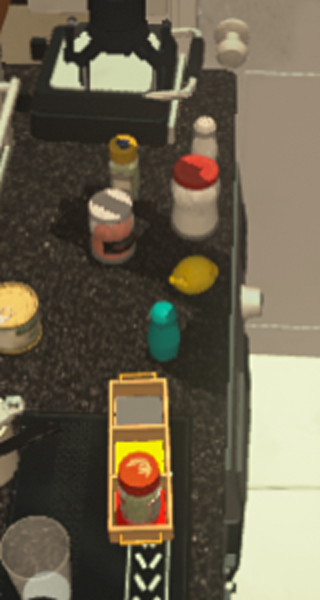

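The red jar stands upright in the red compartment (140,490). The gripper is above the yellow jar (122,165). Descend slowly.

{"method": "drive_tool", "body": {
  "plan": [
    [-0.001,0.001,0.02,0,0,0,1],
    [0,0,0.025,0,0,0,1],
    [0,0,0.025,0,0,0,1],
    [0,0,0.02,0,0,0,1],
    [0,0,0.02,0,0,0,1],
    [0,0,0.015,0,0,0,1],
    [0,0,0.01,0,0,0,1],
    [0,0,0,0,0,0,1],
    [0,0,0,0,0,0,1],
    [0,0,0,0,0,0,1]
  ]
}}

```text
t: 11.95
tcp_pos: [0.5868, -0.1586, 0.0693]
tool_rot: [0.707, 0.707, 0.0, 0.001]
force: [-0.3, 0.6, 0.0]
finger_gap: 1.006
gripper_force: 0.0
```

{"method": "drive_tool", "body": {
  "plan": [
    [0,0,0,0,0,0,0.4],
    [0,0,0,0,0,0,0.2],
    [0,0,0,0,0,0,0.1],
    [0,0,0,0,0,0,-1],
    [0,0,0,0,0,0,-1],
    [0,0,0,0,0,0,-1],
    [0,0,0,0,0,0,-1],
    [0,0,0,0,0,0,-1]
  ],
  "newtons": 30
}}

```text
t: 12.75
tcp_pos: [0.5864, -0.1585, 0.0689]
tool_rot: [0.707, 0.707, 0.0, 0.0]
force: [0.1, 1.4, 5.6]
finger_gap: 0.479
gripper_force: 30.4
```

{"method": "drive_tool", "body": {
  "plan": [
    [0,0,-0.01,0,0,0,-1],
    [0,0,-0.02,0,0,0,-1],
    [0,0,-0.03,0,0,0,-1],
    [0,0,-0.03,0,0,0,-1],
    [0,0,-0.025,0,0,0,-1],
    [0,0,-0.01,0,0,0,-1],
    [0,0,0,0,0,0,-1]
  ]
}}

```text
t: 13.45
tcp_pos: [0.5866, -0.1586, 0.1946]
tool_rot: [0.707, 0.707, 0.0, 0.001]
force: [0.2, -0.5, -2.0]
finger_gap: 0.48
gripper_force: 31.0
```

{"method": "drive_tool", "body": {
  "plan": [
    [0.02,-0.003,0,0,0,0,-1],
    [0.035,-0.004,0,0,0,0,-1],
    [0.035,-0.004,0,0,0,0,-1],
    [0.035,-0.004,0,0,0,0,-1],
    [0.035,-0.004,0,0,0,0,-1],
    [0.035,-0.004,0,0,0,0,-1],
    [0.035,-0.004,0,0,0,0,-1],
    [0.035,-0.005,0,0,0,0,-1],
    [0.035,-0.005,0,0,0,0,-1],
    [0.035,-0.005,0,0,0,0,-1]
  ]
}}

```text
t: 14.45
tcp_pos: [0.5414, 0.1788, 0.1912]
tool_rot: [0.707, 0.707, -0.002, -0.002]
force: [0.9, 0.0, -1.8]
finger_gap: 0.477
gripper_force: 31.0
```

{"method": "drive_tool", "body": {
  "plan": [
    [0.035,-0.005,0,0,0,0,-1],
    [0.035,-0.005,0,0,0,0,-1],
    [0.035,-0.005,0,0,0,0,-1],
    [0.02,-0.003,0,0,0,0,-1],
    [0.013,-0.002,0,0,0,0,-1],
    [0,0,0,0,0,0,-1],
    [0,0,0,0,0,0,-1],
    [0,0,0,0,0,0,-1],
    [0,0,0,0,0,0,-1]
  ]
}}

```text
t: 15.35
tcp_pos: [0.5244, 0.3134, 0.1932]
tool_rot: [0.708, 0.706, -0.0, 0.0]
force: [0.2, 0.6, -1.7]
finger_gap: 0.481
gripper_force: 31.0
```

Run:
```python
from h import *
st([.524,.3145,.0755])
```

```text
t 15.35 tcp [0.5244 0.3134 0.1932] yaw_y -0.1 z [-0. -0. -1.] gap 0.481 F [ 0.2  0.6 -1.7] g 31.0 q [ 0.36  0.57  1.52 -0.    1.05  0.36]
need tool [ 0.0011 -0.0003  0.1177]
```

Gripped height gives a contact TCP z of about 0.077.

{"method": "drive_tool", "body": {
  "plan": [
    [0.001,0,0.02,0,0,0,-1],
    [0,0,0.025,0,0,0,-1],
    [0,0,0.025,0,0,0,-1],
    [0,0,0.02,0,0,0,-1],
    [0,0,0.012,0,0,0,-1],
    [0,0,0.006,0,0,0,-1],
    [0,0,0.004,0,0,0,-1],
    [0,0,0,0,0,0,-1],
    [0,0,0,0,0,0,-1],
    [0,0,0,0,0,0,-1]
  ]
}}

```text
t: 16.35
tcp_pos: [0.5246, 0.3159, 0.0822]
tool_rot: [0.707, 0.707, 0.001, 0.0]
force: [1.0, 0.4, -1.8]
finger_gap: 0.48
gripper_force: 31.0
```

{"method": "drive_tool", "body": {
  "plan": [
    [0,0,0.003,0,0,0,-1],
    [0,0,0,0,0,0,-1],
    [0,0,0,0,0,0,-1]
  ]
}}

```text
t: 16.65
tcp_pos: [0.524, 0.3157, 0.0783]
tool_rot: [0.707, 0.707, -0.0, -0.0]
force: [-0.7, 0.6, -1.2]
finger_gap: 0.479
gripper_force: 31.0
```

{"method": "drive_tool", "body": {
  "plan": [
    [0,0,0.002,0,0,0,-1],
    [0,0,0,0,0,0,-1],
    [0,0,0,0,0,0,-1]
  ]
}}

```text
t: 16.95
tcp_pos: [0.5243, 0.3159, 0.077]
tool_rot: [0.707, 0.707, 0.0, 0.0]
force: [-1.2, 0.5, 4.3]
finger_gap: 0.481
gripper_force: 31.4
```

{"method": "drive_tool", "body": {
  "plan": [
    [0,0,0,0,0,0,0.3],
    [0,0,0,0,0,0,0.6],
    [0,0,0,0,0,0,1],
    [0,0,0,0,0,0,1],
    [0,0,-0.02,0,0,0,1],
    [0,0,-0.03,0,0,0,1],
    [0,0,-0.03,0,0,0,1],
    [0,0,-0.03,0,0,0,1],
    [0,0,-0.03,0,0,0,1],
    [0,0,0,0,0,0,1]
  ]
}}

```text
t: 17.95
tcp_pos: [0.5268, 0.3167, 0.221]
tool_rot: [0.707, 0.707, 0.004, 0.002]
force: [0.6, 0.7, 0.3]
finger_gap: 0.999
gripper_force: 0.0
```

{"method": "drive_tool", "body": {
  "plan": [
    [-0.03,-0.004,0,0,0,0,1],
    [-0.043,-0.004,0,0,0,0,1],
    [-0.043,-0.004,0,0,0,0,1],
    [-0.043,-0.004,0,0,0,0,1],
    [-0.043,-0.004,0,0,0,0,1],
    [-0.043,-0.004,0,0,0,0,1],
    [-0.043,-0.004,0,0,0,0,1],
    [-0.043,-0.004,0,0,0,0,1],
    [-0.043,-0.004,0,0,0,0,1],
    [-0.043,-0.004,0,0,0,0,1]
  ]
}}

```text
t: 18.95
tcp_pos: [0.4831, -0.1028, 0.2155]
tool_rot: [0.707, 0.707, -0.0, -0.001]
force: [1.0, 0.8, 0.4]
finger_gap: 0.999
gripper_force: 0.0
```

{"method": "drive_tool", "body": {
  "plan": [
    [-0.043,-0.005,0,0,0,0,1],
    [-0.043,-0.005,0,0,0,0,1],
    [-0.037,-0.005,0,0,0,0,1],
    [0,0,0,0,0,0,1],
    [0,0,0,0,0,0,1],
    [0,0,0,0,0,0,1],
    [0,0,0,0,0,0,1]
  ]
}}

```text
t: 19.65
tcp_pos: [0.4688, -0.2227, 0.216]
tool_rot: [0.707, 0.708, 0.0, -0.001]
force: [0.1, 0.6, -1.3]
finger_gap: 0.996
gripper_force: 0.0
```

Run:
```python
from h import *
st([.468,-.224,.059])
d=snap('scene'); save(d['image'][60:360,200:360],'s4.png',2)
```

```text
t 19.65 tcp [ 0.4688 -0.2227  0.216 ] yaw_y 0.1 z [-0.001  0.001 -1.   ] gap 0.996 F [ 0.1  0.6 -1.3] g 0.0 q [-0.66  0.43  1.73  0.    0.99 -0.66]
need tool [-0.0014 -0.0007  0.157 ]
```

View pics/s4.png

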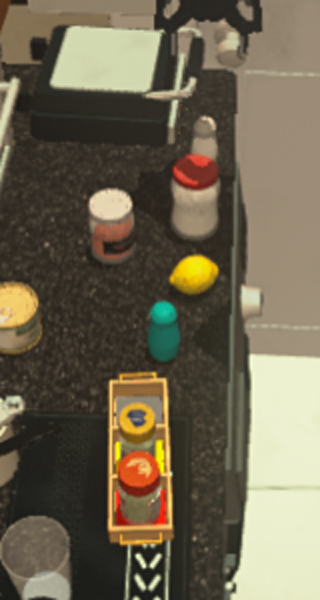

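The yellow jar stands upright in the yellow compartment (138,440), and the gripper is over the shaker (204,140). Descend with a check before the grill handle's height.

{"method": "drive_tool", "body": {
  "plan": [
    [-0.001,0,0.02,0,0,0,1],
    [0,0,0.03,0,0,0,1],
    [0,0,0.03,0,0,0,1],
    [0,0,0.03,0,0,0,1],
    [0,0,0.02,0,0,0,1],
    [0,0,0.01,0,0,0,1],
    [0,0,0.005,0,0,0,1],
    [0,0,0,0,0,0,1],
    [0,0,0,0,0,0,1],
    [0,0,0,0,0,0,1]
  ]
}}

```text
t: 20.7
tcp_pos: [0.4697, -0.2257, 0.0723]
tool_rot: [0.707, 0.707, 0.0, 0.001]
force: [-0.5, 0.4, -0.7]
finger_gap: 1.002
gripper_force: 0.0
```

{"method": "drive_tool", "body": {
  "plan": [
    [0,0,0.005,0,0,0,1],
    [0,0,0.005,0,0,0,1],
    [0,0,0,0,0,0,1],
    [0,0,0,0,0,0,1],
    [0,0,0,0,0,0,1]
  ]
}}

```text
t: 21.2
tcp_pos: [0.469, -0.2254, 0.0612]
tool_rot: [0.707, 0.707, -0.0, -0.0]
force: [-0.3, 0.3, -0.5]
finger_gap: 0.998
gripper_force: 0.0
```

{"method": "drive_tool", "body": {
  "plan": [
    [0,0,0.003,0,0,0,1],
    [0,0,0,0,0,0,0.4],
    [0,0,0,0,0,0,0.2],
    [0,0,0,0,0,0,0.1],
    [0,0,0,0,0,0,-1],
    [0,0,0,0,0,0,-1],
    [0,0,0,0,0,0,-1],
    [0,0,0,0,0,0,-1],
    [0,0,0,0,0,0,-1]
  ],
  "newtons": 30
}}

```text
t: 22.1
tcp_pos: [0.4692, -0.2254, 0.0586]
tool_rot: [0.707, 0.707, 0.0, 0.0]
force: [-0.4, 0.2, 5.5]
finger_gap: 0.412
gripper_force: 30.0
```

{"method": "drive_tool", "body": {
  "plan": [
    [0,0,-0.005,0,0,0,-1],
    [0,0,-0.005,0,0,0,-1],
    [0,0,0,0,0,0,-1],
    [0,0,0,0,0,0,-1]
  ]
}}

```text
t: 22.5
tcp_pos: [0.469, -0.2254, 0.0684]
tool_rot: [0.707, 0.707, 0.0, 0.0]
force: [0.5, -1.1, -1.2]
finger_gap: 0.415
gripper_force: 29.8
```

The gap of 0.41 (about 36 mm) is smaller than the 44 mm body, so I look before carrying.

Run:
```python
from h import *
d=snap('scene'); a=d['image'][60:200,240:380]; e=snap('top'); b=e['image'][160:300,340:480]
save(np.hstack([a,b]),'s5.png',2.85)
```

View pics/s5.png

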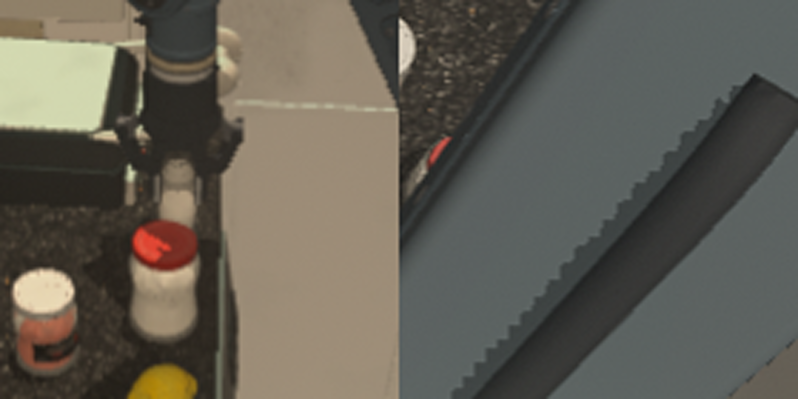

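The shaker hangs upright in the fingers at (177,190), held at its upper part, and the grip is steady. Lift it over the sugar jar and carry.

{"method": "drive_tool", "body": {
  "plan": [
    [0,0,-0.01,0,0,0,-1],
    [0,0,-0.02,0,0,0,-1],
    [0,0,-0.03,0,0,0,-1],
    [0,0,-0.03,0,0,0,-1],
    [0,0,-0.025,0,0,0,-1],
    [0,0,-0.015,0,0,0,-1],
    [0,0,0,0,0,0,-1],
    [0,0,0,0,0,0,-1]
  ]
}}

```text
t: 23.4
tcp_pos: [0.4688, -0.2252, 0.1985]
tool_rot: [0.707, 0.707, 0.0, 0.0]
force: [-0.7, -0.3, -1.3]
finger_gap: 0.412
gripper_force: 29.8
```

{"method": "drive_tool", "body": {
  "plan": [
    [0.015,0.002,0,0,0,0,-1],
    [0.03,0.004,0,0,0,0,-1],
    [0.03,0.004,0,0,0,0,-1],
    [0.03,0.004,0,0,0,0,-1],
    [0.03,0.004,0,0,0,0,-1],
    [0.03,0.004,0,0,0,0,-1],
    [0.03,0.004,0,0,0,0,-1],
    [0.03,0.004,0,0,0,0,-1],
    [0.03,0.004,0,0,0,0,-1],
    [0.03,0.004,0,0,0,0,-1]
  ]
}}

```text
t: 24.4
tcp_pos: [0.5056, 0.062, 0.1969]
tool_rot: [0.707, 0.707, -0.001, -0.002]
force: [0.0, 0.1, -0.8]
finger_gap: 0.413
gripper_force: 29.8
```

{"method": "drive_tool", "body": {
  "plan": [
    [0.03,0.004,0,0,0,0,-1],
    [0.03,0.004,0,0,0,0,-1],
    [0.03,0.004,0,0,0,0,-1],
    [0.03,0.004,0,0,0,0,-1],
    [0.03,0.004,0,0,0,0,-1],
    [0.025,0.003,0,0,0,0,-1],
    [0.016,0.002,0,0,0,0,-1],
    [0,0,0,0,0,0,-1],
    [0,0,0,0,0,0,-1],
    [0,0,0,0,0,0,-1]
  ]
}}

```text
t: 25.4
tcp_pos: [0.5315, 0.2496, 0.1979]
tool_rot: [0.707, 0.707, -0.001, -0.0]
force: [-0.5, 0.1, -0.9]
finger_gap: 0.417
gripper_force: 29.8
```

Run:
```python
from h import *
st([.531,.2505,.0666])
d=snap('scene'); save(d['image'][150:360,180:390],'s6.png',2.8)
```

```text
t 25.4 tcp [0.5315 0.2496 0.1979] yaw_y -0.05 z [-0.001 -0.001 -1.   ] gap 0.417 F [-0.5  0.1 -0.9] g 29.8 q [ 0.25  0.54  1.58 -0.    1.03  0.25]
need tool [ 0.001  -0.0003  0.1313]
```

View pics/s6.png

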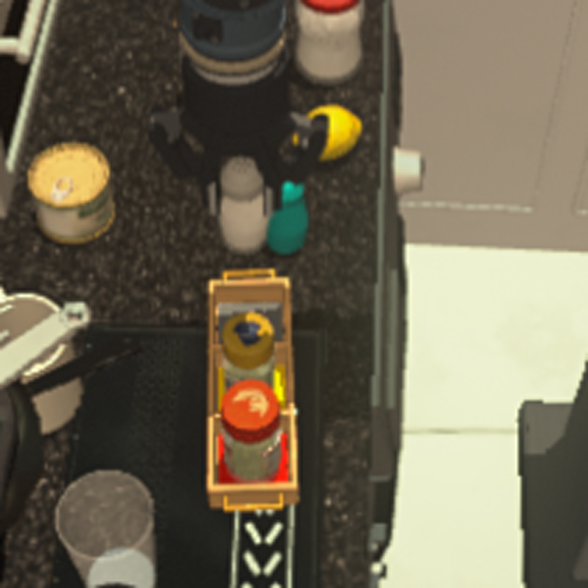

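The shaker hangs upright at (243,205) in line with the grey compartment, and both jars still stand. Lower it.

{"method": "drive_tool", "body": {
  "plan": [
    [0.001,0,0.015,0,0,0,-1],
    [0,0,0.025,0,0,0,-1],
    [0,0,0.025,0,0,0,-1],
    [0,0,0.025,0,0,0,-1],
    [0,0,0.015,0,0,0,-1],
    [0,0,0.01,0,0,0,-1],
    [0,0,0.007,0,0,0,-1],
    [0,0,0,0,0,0,-1],
    [0,0,0,0,0,0,-1],
    [0,0,0,0,0,0,-1]
  ]
}}

```text
t: 26.45
tcp_pos: [0.5328, 0.2518, 0.0772]
tool_rot: [0.707, 0.707, 0.001, 0.0]
force: [0.7, -0.2, -0.3]
finger_gap: 0.411
gripper_force: 29.8
```

{"method": "drive_tool", "body": {
  "plan": [
    [0,0,0.005,0,0,0,-1],
    [0,0,0,0,0,0,-1],
    [0,0,0,0,0,0,-1],
    [0,0,0,0,0,0,-1]
  ]
}}

```text
t: 26.85
tcp_pos: [0.5321, 0.2517, 0.0714]
tool_rot: [0.707, 0.707, 0.0, 0.0]
force: [-0.0, -0.9, -1.1]
finger_gap: 0.418
gripper_force: 29.8
```

{"method": "drive_tool", "body": {
  "plan": [
    [0,0,0.003,0,0,0,-1],
    [0,0,0,0,0,0,-1],
    [0,0,0,0,0,0,-1]
  ]
}}

```text
t: 27.15
tcp_pos: [0.532, 0.2516, 0.0681]
tool_rot: [0.707, 0.707, -0.0, -0.0]
force: [-0.3, 0.2, -0.7]
finger_gap: 0.415
gripper_force: 29.8
```

{"method": "drive_tool", "body": {
  "plan": [
    [0,0,0.002,0,0,0,-1],
    [0,0,0,0,0,0,-1],
    [0,0,0,0,0,0,-1]
  ]
}}

```text
t: 27.45
tcp_pos: [0.5323, 0.2519, 0.0667]
tool_rot: [0.707, 0.707, 0.0, 0.0]
force: [-0.0, 0.3, 3.1]
finger_gap: 0.412
gripper_force: 30.4
```

Contact is at the expected height. Release, rise and back off.

{"method": "drive_tool", "body": {
  "plan": [
    [0,0,0,0,0,0,0.1],
    [0,0,0,0,0,0,0.5],
    [0,0,0,0,0,0,1],
    [0,0,0,0,0,0,1],
    [0,0,-0.02,0,0,0,1],
    [0,0,-0.03,0,0,0,1],
    [0,0,-0.03,0,0,0,1],
    [0,0,-0.03,0,0,0,1],
    [0,0,-0.03,0,0,0,1],
    [0,0,0,0,0,0,1]
  ]
}}

```text
t: 28.45
tcp_pos: [0.5348, 0.2524, 0.2108]
tool_rot: [0.707, 0.707, 0.004, 0.002]
force: [1.0, -0.2, 0.1]
finger_gap: 0.998
gripper_force: 0.0
```

{"method": "drive_tool", "body": {
  "plan": [
    [-0.04,-0.005,0,0,0,0,1],
    [-0.04,-0.005,0,0,0,0,1],
    [-0.04,-0.005,0,0,0,0,1],
    [-0.04,-0.005,0,0,0,0,1],
    [-0.04,-0.005,0,0,0,0,1],
    [-0.04,-0.005,0,0,0,0,1],
    [0,0,0,0,0,0,1],
    [0,0,0,0,0,0,1],
    [0,0,0,0,0,0,1]
  ]
}}

```text
t: 29.35
tcp_pos: [0.5017, 0.0124, 0.2058]
tool_rot: [0.707, 0.707, -0.0, -0.001]
force: [-0.3, -0.0, 0.9]
finger_gap: 1.003
gripper_force: 0.0
```

Run:
```python
from h import *
st()
d=snap('scene'); e=snap('top'); save(np.hstack([d['image'][60:360,190:340],e['image'][100:400,80:330]]),'s7.png',2)
```

```text
t 29.35 tcp [0.5017 0.0124 0.2058] yaw_y 0.02 z [-0.001  0.001 -1.   ] gap 1.003 F [-0.3 -0.   0.9] g 0.0 q [-0.2   0.42  1.78  0.    0.94 -0.2 ]
```

View pics/s7.png

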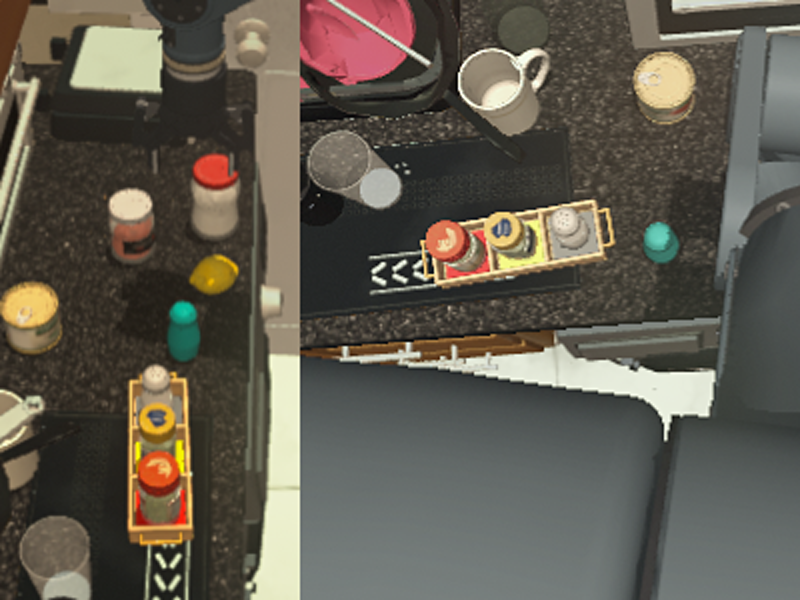

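All three stand upright in their matching compartments: red (450,243), yellow (508,235) and shaker (570,230). The sugar jar, preserve jar, lemon and turquoise shaker are where they were, and the robot touches nothing. Hand in.

```bash
python3 -c "
from station import manip
print(manip.sign_off())"
```

```text
the job is handed in; nothing more can be done
None
```

The job is handed in: the red jar, yellow jar and salt shaker each stand upright on their matching pad in the caddy, and the storage jars and lemon were not moved.

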